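Pin the photometer's receiver and hold the amber glass standard in the beam

ROBOT

A 6-joint arm with a two-finger parallel gripper is mounted at the origin on the work surface. World frame = base frame: x ahead of the robot, y to its left, z up, the work surface at z = 0. Lengths are in mm, angles in rad, forces in N, time in s.
With the tool pointing down it reaches from about 275 to 825 mm from the base axis. Payload 5.2 kg.
Tool frame: the origin (TCP) lies between the finger pads; the fingertips stand 22 mm ahead of it and the grasp point (between the pads) lies 3 mm ahead of it; x points along the fingers, y is the direction in which the jaws open and shut, and the axes are right-handed (so a half turn about x gives the same grasp; the last joint's range is limited). The gripper opens to 93 mm and grips with 3 to 60 N. Pads are 15 mm wide; open, the fingers measure 128 mm over their backs; the gripper's body (75 mm by 188 mm) begins 65 mm behind the grasp point.
Start: joints at [0.943, 0.259, 1.535, -0, 1.348, -0.203], TCP at [226.656, 501.131, 240.653] pointing down, gripper open.
Joint ranges: [-3.14, 3.14], [-0.91, 2.08], [0.19, 2.58], [-1.22, 4.36], [0.22, 2.71], [-3.12, 3.12]. Speed limits (rad/s): [2.57, 2.57, 3.14, 3.14, 3.14, 3.14].

INTERFACE

Orientations are given as [roll, pitch, yaw] about the fixed x, y, z axes, in that order (R = Rz(yaw) Ry(pitch) Rx(roll)).
In Python, from cell import arm, jaws, solve_ik, viewer, workorder, current_t, current_q, current_joint_vel, current_tau, current_tcp_pos, current_eef_rot, current_force, current_moment, current_opening gives the robot as it stands. Calls block until the motion is done:
- arm.movep(position, orientation): joint-space move of the TCP to a pose.
- arm.servo_line(position, attitude=None, v=150, f_stop=None): straight line of the TCP; attitude=None keeps the orientation; v is the mean speed in mm/s. With f_stop (N) it stops when the force on the tool has changed by that much, and returns True; else False.
- arm.move_j(angles): joint-space move.
- jaws.grip(opening): finger opening in mm; the grip force is fixed at half the most; returns when the fingers have stopped.
- arm.dwell(seconds).
- solve_ik(position, orientation): joint angles nearest the present ones, or None.
- viewer.grab_frame(name): name is "side" or "top"; returns a dict with "pixels" (480x640x3 uint8, red, green, blue), "fx", "fy", "cx", "cy" (pixels), "k1" (the pictures are not rectified: a ray, as slopes to the right and down, at radius r is drawn at 1 + k1 r^2 times it, then the intrinsics apply), "position" and "orientation" of the camera in the world. Camera axes: x right, y down, z forward; pixel columns grow to the right and rows downward; lengths in mm; the calibration is good to about 2 mm. A picture is of the moment at which its call begins. There is no depth.
A pose or a line that the arm cannot do raises arm.IKError and nothing moves.
- workorder.close_job(): hands the job in, once; it reports no verdict.
Trained networks look in the newest picture that a camera, given by its name, has taken for a name from the list of things; names that differ only in an ending like _2 or _b are one class to them, and where a whole thing is asked for, a point or a joint stands for the part that bears it (a point fixed in the world has none). Each returns a list of dicts, best first, with "confidence" (0 to 1); they miss things now and then, are a little off and sometimes report something else, mostly with a low value. They report only what shows in the picture. A call takes as long as a camera call. They do not tell look-alikes from the thing itself.
- viewer.cut_out(camera, target): "mask" (480x640 bool, what is visible of it) and "at" ([column, row] in pixels, amid what is visible of it).
Readings, each from a call of its own:
- current_t(): time.
- current_q(): joint angles.
- current_joint_vel(): joint speeds.
- current_tau(): joint torques, N m.
- current_tcp_pos(): TCP position.
- current_eef_rot(): TCP orientation.
- current_force(): force on the tool from outside, world axes, zero at the start.
- current_moment(): the same for the moment, N m.
- current_opening(): finger opening in mm.
Only numpy, scipy, OpenCV 4.12 (cv2) and the standard library are available. Lean on these libraries where they do the work, as an engineer would, in place of code of your own. Each camera call takes 0.05 s, during which the arm holds its last target.

TASK

Slide the photometer's blue receiver head in towards the lamp until it is on its stop, and lock it there by pushing the red-headed locking pin from the oak block fully down through the hole in the receiver's foot. Then take the amber glass standard from the rack by its two frosted faces only, fingers off the clear polished glass, and finish while holding it upright and still in the light path between lamp and receiver: polished faces square to the beam, the beam going through the middle of the glass's lower half, the glass not touching the photometer. Leave the pin home and the other things on the bench undisturbed.

Things in the scene. Friction and masses are not known exactly. Their poses are not given: they have to be found in the camera images.
- meter: Open-gap transmission photometer, fixed to the bench: grey cast bed 100 mm (its x) by 360 mm (its y, from -160 to +200), top of the bed 30 mm above the bench; origin on the bench under the middle of the measuring gap. The beam runs along its y axis, 85 mm above the bench: black finned lamp head on the -y side (its lens barrel ends at y = -35 mm, 16 mm radius; the lamp's fins reach 111 mm above the bench), receiver head on the +y side. Only the receiver moves.
- beam_mid (a point): Middle of the measuring gap, on the beam axis, 85 mm above the bench; axes as meter. The beam is 8 mm wide. With the receiver on its stop the gap is 70 mm long (35 mm to each side along y) and the bed is 55 mm below.
- receiver (a joint): Receiver slide, metres: 0 = on its stop next to the gap (measuring position, the hole in its foot is then over the hole in the bed); grows as the receiver stands further back along the meter's +y, up to 0.045. It slides with about 2 N of friction and stays where it is left.
- receiver_top (a point): Middle of the top face of the blue receiver housing, 107 mm above the bench; axes as meter; moves with the receiver. The housing is 44 mm wide (meter x), 58 mm long (meter y) and 44 mm high, its straight sides free from 63 to 107 mm above the bench.
- receiver_hole (a point): Mouth of the 10 mm round hole for the locking pin, in the top of the receiver's flat aluminium foot (64 mm wide, 12 mm thick, top 42 mm above the bench), 29 mm behind (+y of) the back of the blue housing; moves with the receiver. Below it the bed has an 11 mm hole (floor 36 mm below the foot's top), which lines up with it only when the receiver is on its stop.
- pin: Locking pin, standing upright: steel shank 8 mm in diameter and 34 mm long with a bullet nose (3 mm wide at the tip, full width 10 mm up), a 22 mm shoulder disc 4 mm thick, and above it a red cylindrical head 18 mm in diameter and 34 mm tall; 72 mm in all, about 60 g. Origin at the tip of the nose, z up along the pin. Fully home, the shoulder rests on the receiver's foot.
- pin_shoulder (a point): Centre of the underside of the pin's shoulder, 34 mm above the tip.
- pin_block: Oak bit block, fixed, 70 mm (x) by 150 mm (y), 52 mm high, origin under its centre; the pin stands in its middle hole with its shoulder on the block's top; two drill bits stand 30 mm proud 52 mm to either side along y.
- rack: Dark wooden rack, fixed, 75 mm (x) by 170 mm (y), 18 mm high, origin under its centre; three pockets 10 mm deep in a row along y, 50 mm apart, each holding one glass standard; in which pocket the amber one stands varies. The standards' frosted faces look along the rack's x, their polished faces along y.
- amber: Amber glass standard, a solid upright block 24 mm (x, between its two white frosted faces) by 16 mm (y, between its two clear polished faces, the way the light passes) by 50 mm high (z), about 48 g; origin at the centre of its underside, which stands 8 mm above the bench in the rack. Only the frosted faces (at x = -12 and +12 mm) may be gripped; 40 mm of them stand out of the rack.
- amber_window (a point): Middle of the lower part of the amber standard, 17 mm above its underside: the point to bring onto the beam.
- green: Green glass standard, same make as the amber one; leave in the rack.
- clear: Colourless glass standard, same make as the amber one; leave in the rack.
- tin: Yellow-banded tin, 80 mm in diameter, 75 mm high; bystander.
- varnish: Amber glass varnish jar with dark lid, 68 mm in diameter, 110 mm high; bystander.
- brush: Flat brush with wooden handle, lying, 200 mm long; bystander.
- sandblock: Cork sanding block, 60 by 100 by 32 mm; bystander.
- mallet: Carver's wooden mallet, lying, 200 mm long, head 72 mm in diameter; bystander.
There are look-alikes about, which are no part of the job. There is more than one size of the rack; the job needs the smaller. What is shaped like the pin but purple is not meant.

How it is judged:
By the outcome, as a careful person would: the job done as asked, in the order asked, and still so for the second after the job is handed in, while the arm keeps its last pose, push and grip.
It also fails if it takes over 72 s, if anything falls off the work surface, if the arm or the gripper's body presses on something with over 40 N, if the wrist force passes 120 N, or if a joint passes its speed limit or range.

## Working session

There is one attempt and no reset: what is moved stays moved. The work goes in short steps, each a Python script; the robot and the scene stay as the last script left them, time stands still between calls to the robot, and variables do not carry over. Pictures are saved under pics/ and viewed, and the job is handed in when it is done.

```bash
ls; mkdir -p pics; python3 - <<'E'
from cell import *
import cv2
for n in ("side","top"):
    f=viewer.grab_frame(n); cv2.imwrite(f"pics/{n}0.png",f["pixels"][:,:,::-1])
    print({k:v for k,v in f.items() if k!="pixels"})
print(current_t(),current_tcp_pos(),current_eef_rot(),current_opening())
E
```

```text
pics
{'fx': 444.9160589738287, 'fy': 444.9160589738287, 'cx': 318.23584182506283, 'cy': 236.19342953906101, 'k1': 0.0104113553176417, 'position': array([  88.8451979 , -762.02505899,  720.1121987 ]), 'orientation': array([-2.18574046, -0.01213249, -0.48644085])}
{'fx': 453.1396100278333, 'fy': 453.1396100278333, 'cx': 321.5443611498684, 'cy': 235.5802687527694, 'k1': 0.01211115634868348, 'position': array([ 225.51390412,   27.49290507, 1292.04079596]), 'orientation': array([-2.91283667,  0.00644356, -1.62317059])}
0.1 [226.38569046 500.7652329  239.93193674] [-1.77616087  1.56920491 -2.20093536] 92.55382314557757
```

View pics/side0.png

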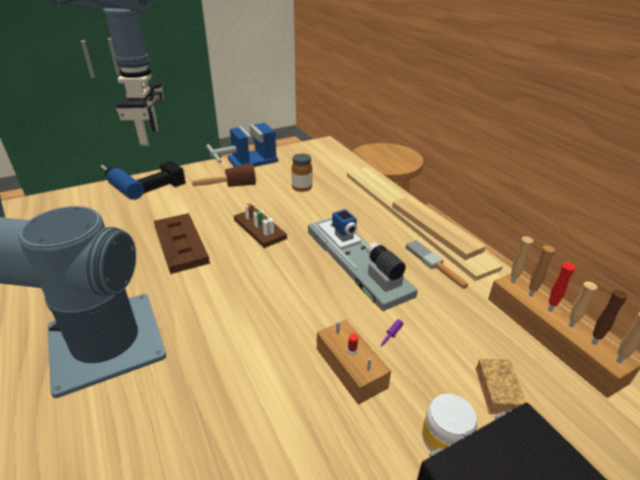

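View pics/top0.png

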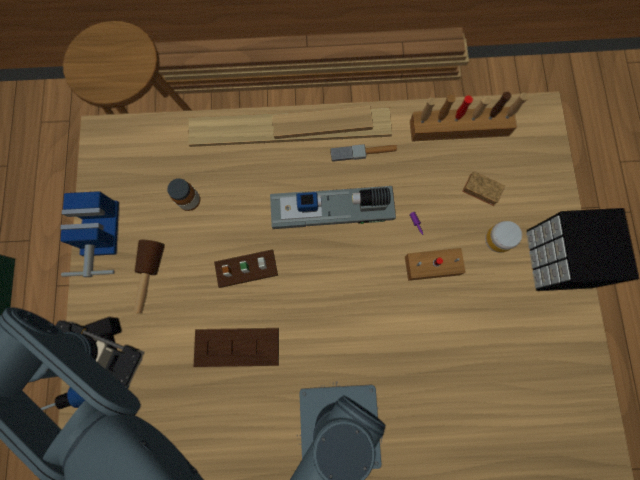

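The side picture shows the pin block at (352,358) and the photometer at (360,260). The small rack with the three glasses is at (260,225), and the empty large rack at (180,242). The top picture shows the amber standard in the leftmost pocket at (225,270), the purple decoy at (417,222) and the red pin at (438,261). Next I'll run the networks and enlarge the details.

```bash
cat > h.py <<'E'
from cell import *
import numpy as np, cv2
from scipy.spatial.transform import Rotation as R
from scipy.optimize import least_squares
def cam(f): return dict(f, Rm=R.from_euler('xyz',f['orientation']).as_matrix())
def proj(c,P):
    P=np.atleast_2d(P); q=(P-c['position'])@c['Rm']; s=q[:,:2]/q[:,2:]
    s=s*(1+c['k1']*(s**2).sum(1,keepdims=True))
    return s*[c['fx'],c['fy']]+[c['cx'],c['cy']]
def atz(c,uv,z):
    d=(np.array(uv,float)-[c['cx'],c['cy']])/[c['fx'],c['fy']]; s=d.copy()
    for _ in range(5): s=d/(1+c['k1']*(s**2).sum())
    r=c['Rm']@[s[0],s[1],1]; return c['position']+r*(z-c['position'][2])/r[2]
def shot(n): return cam(viewer.grab_frame(n))
def crop(c,box,name,k=None):
    x0,y0,x1,y1=box; k=k or min(800//(x1-x0),600//(y1-y0))
    cv2.imwrite(name,cv2.resize(c['pixels'][y0:y1,x0:x1,::-1],None,fx=k,fy=k,interpolation=cv2.INTER_CUBIC))
E
python3 - <<'E'
from h import *
C={}
for n in("side","top"):
    C[n]=shot(n)
    for t in ["meter","receiver_top","receiver_hole","pin","pin_shoulder","pin_block","rack","amber","amber_window","green","clear"]:
        for d in viewer.cut_out(n,t)[:3]:
            m=d['mask']; ys,xs=np.nonzero(m)
            print(n,t,round(d['confidence'],2),np.round(d['at'],1),m.sum(),(xs.min(),ys.min(),xs.max(),ys.max()) if m.any() else None)
crop(C['top'],(260,170,410,240),'pics/t_meter.png')
crop(C['side'],(300,190,420,310),'pics/s_meter.png')
crop(C['top'],(205,240,285,300),'pics/t_rack.png')
crop(C['side'],(225,190,295,250),'pics/s_rack.png')
crop(C['top'],(395,235,475,290),'pics/t_block.png')
crop(C['side'],(305,310,400,405),'pics/s_block.png')
E
```

```text
side meter 0.61 [364.2 259.5] 4916 (np.int64(308), np.int64(209), np.int64(416), np.int64(310))
side meter 0.38 [262.2 235. ] 817 (np.int64(234), np.int64(213), np.int64(287), np.int64(248))
side receiver_top 0.89 [343.8 228.5] 1043 (np.int64(320), np.int64(210), np.int64(360), np.int64(250))
side receiver_hole 0.74 [342.7 230.4] 967 (np.int64(320), np.int64(211), np.int64(360), np.int64(249))
side receiver_hole 0.46 [266.  228.6] 129 (np.int64(264), np.int64(220), np.int64(273), np.int64(234))
side pin 0.62 [354.9 344.4] 194 (np.int64(347), np.int64(334), np.int64(358), np.int64(354))
side pin 0.51 [396.3 329.1] 174 (np.int64(384), np.int64(321), np.int64(404), np.int64(339))
side pin_shoulder 0.72 [398.3 329.4] 186 (np.int64(385), np.int64(320), np.int64(405), np.int64(339))
side pin_shoulder 0.53 [341.8 227.2] 1049 (np.int64(319), np.int64(210), np.int64(360), np.int64(249))
side pin_shoulder 0.46 [354.2 344.2] 187 (np.int64(347), np.int64(334), np.int64(357), np.int64(354))
side pin_block 0.86 [353.2 360.9] 3550 (np.int64(317), np.int64(319), np.int64(391), np.int64(403))
side pi
[... 1711 characters left out ...]
48), np.int64(464), np.int64(280))
top pin_block 0.74 [227.5 270.2] 77 (np.int64(222), np.int64(265), np.int64(230), np.int64(275))
top rack 0.94 [232.5 346.5] 3107 (np.int64(194), np.int64(328), np.int64(278), np.int64(366))
top rack 0.72 [249.3 270.6] 1471 (np.int64(214), np.int64(249), np.int64(278), np.int64(287))
top amber 0.4 [226.5 268.5] 82 (np.int64(222), np.int64(265), np.int64(231), np.int64(275))
top amber_window 0.57 [229.6 271.3] 107 (np.int64(221), np.int64(265), np.int64(231), np.int64(276))
top green 0.65 [333.5 208.2] 4343 (np.int64(270), np.int64(186), np.int64(395), np.int64(228))
top clear 0.59 [262.  263.3] 67 (np.int64(258), np.int64(258), np.int64(265), np.int64(268))
```

View pics/t_meter.png

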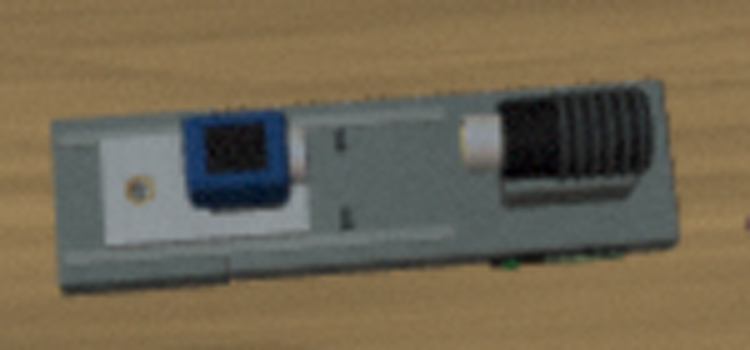

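View pics/s_meter.png

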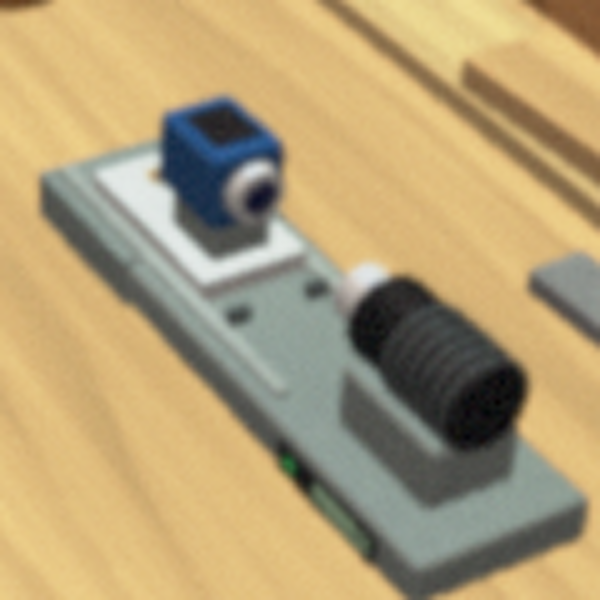

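View pics/t_rack.png

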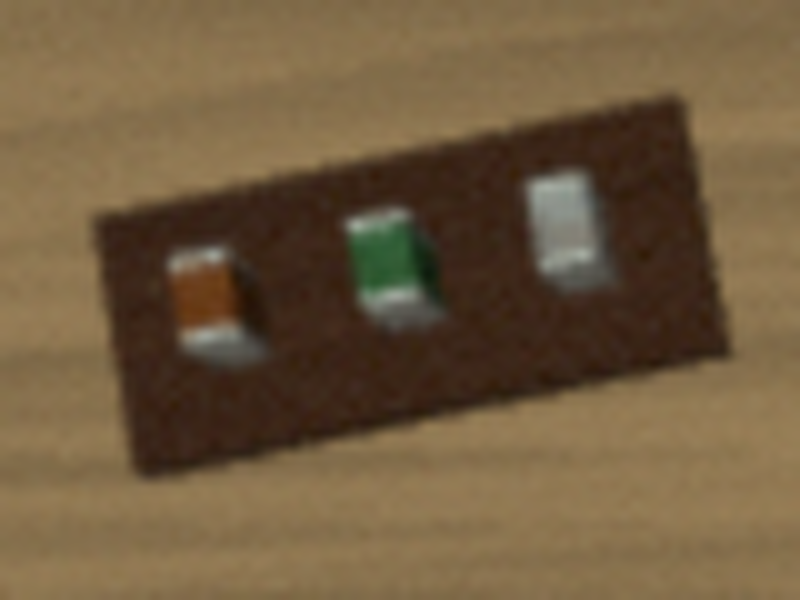

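View pics/s_rack.png

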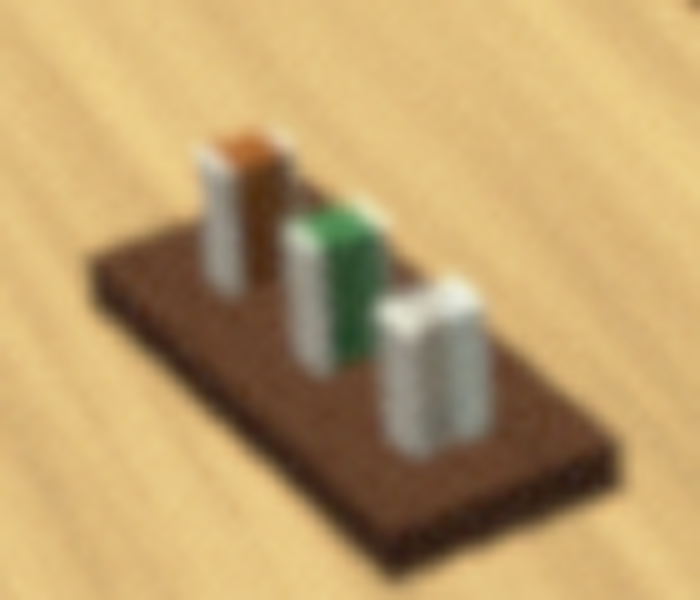

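View pics/t_block.png

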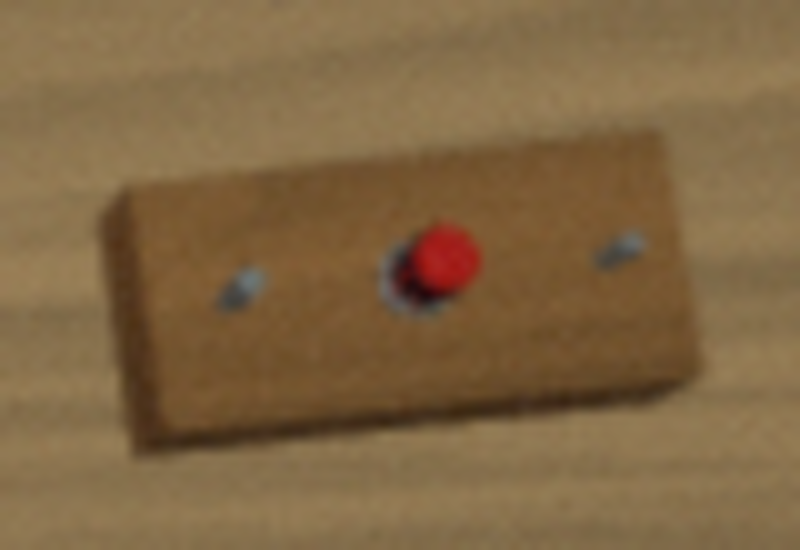

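View pics/s_block.png

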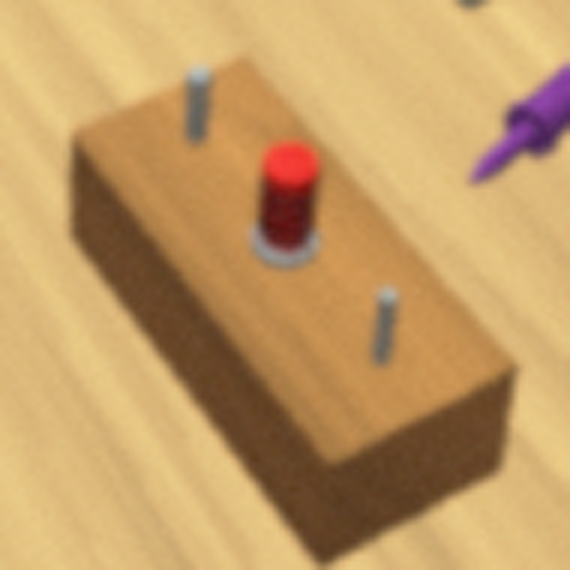

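```bash
cat > fit.py <<'E'
from h import *
T=shot('top');S=shot('side')
def F(o,k,pts): return [((u+.5)/k-.5+o[0],(v+.5)/k-.5+o[1]) for u,v in pts]
obs=[] # obj, cam, local pts, px   params per obj x,y,yaw ; meter extra s ; amber
def add(o,c,loc,px): obs.append((o,c,np.array(loc,float),np.array(px)))
m='meter'
add(m,'T',[(50,200,30),(50,-160,30),(-50,-160,30),(-50,200,30)],F((260,170),5,[(52,122),(662,82),(674,238),(62,285)]))
add(m,'S',[(-50,200,30),(-50,-160,30),(50,-160,30)],F((300,190),5,[(42,180),(420,565),(585,505)]))
rl=lambda y0,y1:[(22,y1,107),(22,y0,107),(-22,y0,107),(-22,y1,107)]
# receiver: separate object 'rec', origin at receiver_top with meter yaw
add('rec','T',rl(-29,29),F((260,170),5,[(183,116),(285,112),(290,182),(192,187)]))
add('rec','S',rl(-29,29),F((300,190),5,[(228,97),(280,138),(208,160),(165,115)]))
add('rec','T',[(0,58,42)],F((260,170),5,[(140,190)]))
b='block'
add(b,'T',[(35,75,52),(35,-75,52),(-35,-75,52),(-35,75,52),(0,0,90)],F((395,235),10,[(130,188),(663,130),(697,368),(165,428),(447,257)]))
add(b,'S',[(35,75,52),(-35,75,52),(-35,-75,52),(35,-75,52),(0,0,90)],F((305,310),6,[(245,60),(75,135),(330,463),(515,368),(291,165)]))
r='rack'
add(r,'T',[(37.5,85,18),(37.5,-85,18),(-37.5,-85,18),(-37.5,85,18)],F((205,240),10,[(95,213),(682,97),(728,352),(135,470)]))
add(r,'S',[(-37.5,85,18),(-37.5,-85,18),(37.5,-85,18)],F((225,190),10,[(92,262),(392,555),(617,450)]))
add('amber','T',[(12,8,58),(12,-8,58),(-12,-8,58),(-12,8,58)],F((205,240),10,[(168,252),(228,247),(242,333),(182,342)]))
add('amber','S',[(-12,8,58),(-12,-8,58),(12,8,58),(12,-8,58)],F((225,190),10,[(200,150),(240,172),(250,130),(293,152)]))
objs=['meter','rec','block','rack','amber']
init={}
def unpack(p):
    P={o:p[3*i:3*i+3] for i,o in enumerate(objs)}; k=15
    return P,p[k:k+6],p[k+6:k+12]
def cc(c,d):
    return dict(c,position=c['position']+d[:3],Rm=R.from_rotvec(d[3:]).as_matrix()@c['Rm'])
def W(q,L): c,s=np.cos(q[2]),np.sin(q[2]); return np.c_[q[0]+c*L[:,0]-s*L[:,1],q[1]+s*L[:,0]+c*L[:,1],L[:,2]]
def res(p):
    P,dt,ds=unpack(p); cs={'T':cc(T,dt),'S':cc(S,ds)}; r=[]
    for o,c,L,px in obs: r.append(((proj(cs[c],W(P[o],L))-px)/0.5).ravel())
    for d in(dt,ds): r+= [d[:3]/2,d[3:]/0.002]
    r.append([(P['rec'][2]-P['meter'][2])/0.002,(P['amber'][2]-P['rack'][2])/0.01])
    # receiver x local =0 ; amber pocket at rack (0,+50)
    a=P['meter']; d=P['rec'][:2]-a[:2]; r.append([(np.cos(a[2])*d[0]+np.sin(a[2])*d[1])/0.5])
    a=P['rack']; d=P['amber'][:2]-W(a,np.array([[0,50,0.]]))[0,:2]; r.append(d/0.7)
    return np.concatenate(r)
p0=[]
for o in objs:
    L=[(l,px) for oo,c,l,px in obs if oo==o and c=='T'][0]
    p0+=[*atz(T,L[1][:4].mean(0),L[0][0,2])[:2],0.05]
sol=least_squares(res,p0+[0]*12,loss='soft_l1')
P,dt,ds=unpack(sol.x)
if __name__=="__main__":
    for o in objs: print(o,np.round(P[o],3))
    print(np.round(dt,4),np.round(ds,4),sol.cost)
    i=0
    for o,c,L,px in obs:
        cs=cc(T,dt) if c=='T' else cc(S,ds); print(o,c,np.round(proj(cs,W(P[o],L))-px,1).tolist())
    a=P['meter'];d=P['rec'][:2]-a[:2];print('rec local',np.cos(a[2])*d[0]+np.sin(a[2])*d[1],-np.sin(a[2])*d[0]+np.cos(a[2])*d[1])
E
python3 fit.py
```

```text
meter [ 6.08213e+02 -3.50750e+01  1.90000e-02]
rec [6.06375e+02 5.69480e+01 1.90000e-02]
block [ 4.21333e+02 -2.91596e+02  4.90000e-02]
rack [4.41030e+02 2.42453e+02 1.46000e-01]
amber [4.33823e+02 2.92482e+02 1.46000e-01]
[-4.153e-01  7.087e-01  4.256e+00  4.000e-04 -3.000e-04 -4.000e-04] [ 4.1540e-01 -7.0880e-01  2.5007e+00  4.0000e-04 -9.0000e-04 -0.0000e+00] 48.84210897570032
meter T [[-0.0, -0.2], [0.2, -0.9], [1.4, 0.6], [-0.5, 0.1]]
meter S [[-0.8, -0.7], [-0.8, 1.8], [1.5, -0.5]]
rec T [[-0.5, -0.2], [0.1, -0.9], [0.2, 0.3], [-1.3, 0.8]]
rec S [[0.0, -0.8], [1.7, 1.6], [1.3, 1.7], [-1.7, -0.2]]
rec T [[-0.0, 0.1]]
block T [[-0.2, -0.4], [-0.2, -0.1], [0.8, 0.9], [-0.0, 0.4], [0.1, -0.1]]
block S [[0.1, -0.4], [-0.7, -0.2], [-0.0, 0.5], [0.4, -0.1], [0.1, -0.2]]
rack T [[0.1, -0.1], [-0.1, -0.0], [-0.1, -0.1], [-0.0, -0.1]]
rack S [[-0.4, -0.2], [-0.8, -1.5], [0.3, -0.2]]
amber T [[0.2, 0.5], [-0.1, -0.1], [-0.2, -0.3], [0.1, -0.0]]
amber S [[-0.2, 0.6], [-1.4, 0.8], [2.2, 0.1], [0.7, 0.2]]
rec local -0.08302835392834629 92.04149507664621
```

Fitted poses, all within reach and with sensible residuals:

| Item | x (mm) | y (mm) | Note |
|---|---|---|---|
| Pin | 421 | -292 | |
| Amber | 434 | 292 | |
| Receiver | 606 | 57 | yaw 0.019 rad |

Next I'll grip the receiver housing, centre on it using the measured force, and slide it in.

```bash
cat >> h.py <<'E'
def down(a):
    X=np.array([0,0,-1.]);Y=np.array([np.cos(a),np.sin(a),0]);Z=np.cross(X,Y)
    return R.from_matrix(np.c_[X,Y,Z]).as_euler('xyz')
def best(pos,a):
    o=[]
    for k in(0,np.pi):
        q=solve_ik(pos,down(a+k))
        if q is not None: o.append((np.abs(np.array(q)-current_q()).max(),down(a+k),q))
    return min(o,key=lambda t:t[0])
M=dict(p=np.array([608.2,-35.1]),yaw=0.019)
def mw(x,y): c,s=np.cos(M['yaw']),np.sin(M['yaw']); return M['p']+[c*x-s*y,s*x+c*y]
def ml(w): c,s=np.cos(M['yaw']),np.sin(M['yaw']); d=np.array(w)[:2]-M['p']; return np.array([c*d[0]+s*d[1],-s*d[0]+c*d[1]])
def st(tag=''): print(tag,'t',round(current_t(),2),'p',np.round(current_tcp_pos(),1),'F',np.round(current_force(),1),'M',np.round(current_moment(),2),'o',round(current_opening(),1))
E
python3 - <<'E'
from h import *
w=mw(0,92); 
_,o,q=best([*w,180],M['yaw']); print(np.round(q,2))
arm.movep([*w,180],o); st('above')
arm.servo_line([*w,93],v=100); st('down')
jaws.grip(40); st('grip')
f=shot('side'); cv2.imwrite('pics/s1.png',f['pixels'][:,:,::-1])
f=shot('top'); cv2.imwrite('pics/t1.png',f['pixels'][:,:,::-1])
E
```

```text
[-0.09  0.41  1.47 -0.    1.26 -0.11]
above t 3.51 p [606.2  58.  180.2] F [ 0.3  0.3 -0.1] M [-0.08  0.03  0.05] o 92.8
down t 4.53 p [607.   56.9  93.7] F [-0.9  0.5  0.5] M [-0.06  0.06  0.02] o 92.8
grip t 5.36 p [603.4  56.9  92.8] F [-9.1 -1.   5.6] M [-0.18  1.39  0.02] o 44.0<stdin>:3: UserWarning: Gimbal lock detected. Setting third angle to zero since it is not possible to uniquely determine all angles.
```

```bash
python3 -W ignore - <<'E'
from h import *
def avg(n=15):
    a=[];b=[]
    for _ in range(n): a.append(current_tcp_pos());b.append(current_force());arm.dwell(.01)
    return np.mean(a,0),np.mean(b,0),np.std(a,0)
print(avg())
p,F,_=avg()
c=mw(0,92)
for dx in(-3,):
    arm.servo_line([c[0]+dx,c[1],93],v=30); print(dx,avg())
E
```

```text
(array([603.37322551,  56.86018121,  92.72070715]), array([-9.28890005, -1.1755494 ,  6.16350533]), array([0.01314702, 0.01072781, 0.01336079]))
-3 (array([603.29269349,  56.82174128,  92.86382097]), array([ 0.31493108, -0.41390276, -0.19852586]), array([0.01127652, 0.01164493, 0.01392286]))
```

View pics/s1.png

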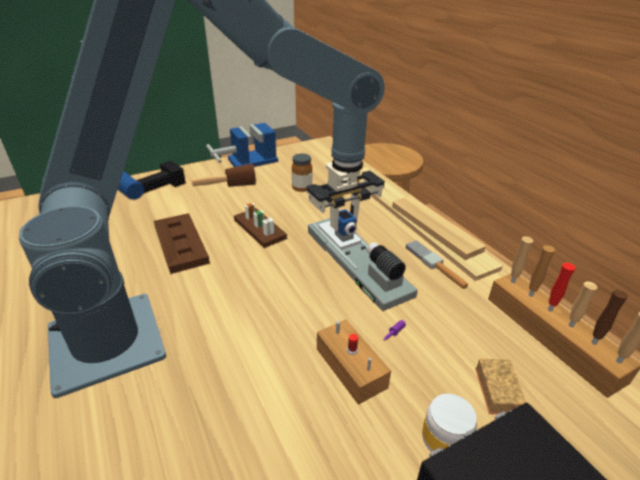

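View pics/t1.png

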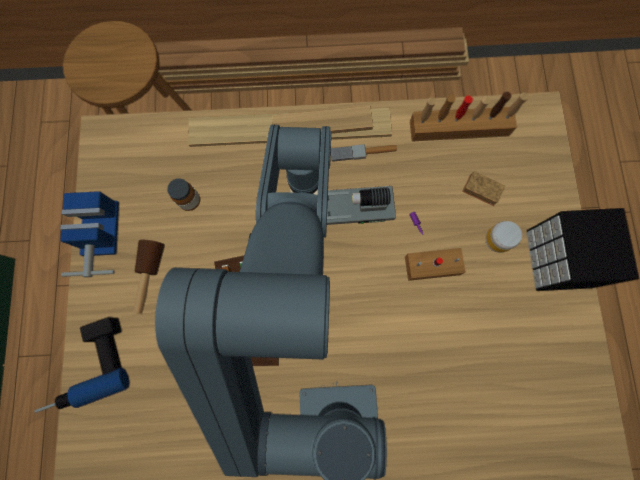

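The gripper holds the housing, visible at (345,225) in the side picture. Zero lateral force comes at x=603.3, so the picture-based fit was 3 mm too far in x. I'll correct for that and slide the receiver in.

```bash
sed -i 's/608.2,-35.1/605.1,-35.1/' h.py; cat >> h.py <<'E'
def avg(n=10):
    a=[];b=[];m=[]
    for _ in range(n): a.append(current_tcp_pos());b.append(current_force());m.append(current_moment());arm.dwell(.01)
    return np.round(np.mean(a,0),2),np.round(np.mean(b,0),2),np.round(np.mean(m,0),3)
E
python3 -W ignore - <<'E'
from h import *
hit=arm.servo_line([*mw(0,47),93],v=25,f_stop=10); print(hit); print(avg()); st()
p=current_tcp_pos(); print('local',ml(p))
arm.servo_line([p[0],p[1],93],v=20); print(avg())
E
```

```text
True
(array([603.66,  38.18,  92.85]), array([1.07, 0.92, 5.21]), array([-0.196,  0.194, -0.013]))
 t 7.09 p [603.6  38.2  92.8] F [ 0.8 -0.8  6.2] M [-0.24  0.15 -0.  ] o 43.6
local [-6.08515521e-02  7.33131150e+01]
(array([603.71,  38.16,  92.87]), array([-1.79,  1.9 , -1.12]), array([ 0.04 , -0.843, -0.134]))
```

```bash
python3 -W ignore - <<'E'
from h import *
jaws.grip(70); 
p=current_tcp_pos()
arm.servo_line([p[0],p[1],150],v=150)
for n in("side","top"):
    f=shot(n); cv2.imwrite(f'pics/{n}2.png',f['pixels'][:,:,::-1])
crop(shot('side'),(300,170,420,310),'pics/s2c.png')
arm.servo_line([*mw(0,126),150],v=150); jaws.grip(0); st()
arm.servo_line([*mw(0,126),95],v=100); arm.dwell(.2); st('down'); print(avg())
h=arm.servo_line([*mw(0,95),95],v=15,f_stop=5); st('push'); a=avg(); print(h,a,ml(a[0]))
h=arm.servo_line([*mw(0,95),95],v=15,f_stop=8); st('push'); a=avg(); print(h,a,ml(a[0]))
E
```

```text
t 10.43 p [602.7  90.9 150. ] F [-0.1 -0.   0.9] M [-0.05  0.02  0.02] o 0.5
down t 11.33 p [603.3  90.9  95.9] F [-0.7  0.2 -0.3] M [-0.06  0.11 -0.05] o 0.6
(array([603.2 ,  90.88,  95.81]), array([-0.07, -0.17,  0.12]), array([-0.062,  0.056, -0.01 ]))
push t 12.57 p [602.7  75.2  94.6] F [0.4 0.6 1.9] M [0.09 0.   0.03] o 0.6
True (array([602.59,  75.19,  94.44]), array([0.42, 0.43, 0.45]), array([0.027, 0.022, 0.004])) [ -0.41416304 110.31778038]
push t 13.02 p [601.9  75.2  93.7] F [0.1 0.7 0.2] M [0.06 0.05 0.04] o 0.6
True (array([601.87,  75.22,  93.59]), array([-0.19,  0.27,  0.04]), array([-0.005,  0.041, -0.   ])) [ -1.13346311 110.36145415]
```

View pics/s2c.png

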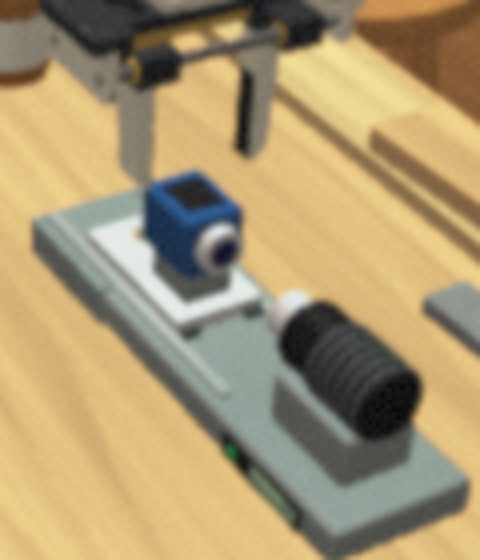

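Both contacts stopped at the same place. That puts the stop at local y≈73.9 and the hole at about 131.8, within 0.5 mm of the picture-based value. In the picture the foot is up against the stop pads. I'll refit the cameras with this touch data, then back off.

```bash
sed -i "s|    return np.concatenate(r)|    r.append((P['rec'][:2]-[603.3,57.3])/0.3)\n    return np.concatenate(r)|" fit.py
python3 -W ignore - <<'E'
from h import *
p=current_tcp_pos(); arm.servo_line([602.7,90,95],v=60); arm.servo_line([602.7,91,180],v=200); st()
E
python3 fit.py
```

```text
t 14.07 p [602.3  90.9 179.4] F [ 0.7  1.  -0.7] M [-0.04  0.02 -0.01] o 0.5
meter [ 6.05242e+02 -3.47330e+01  1.90000e-02]
rec [6.03342e+02 5.72880e+01 1.90000e-02]
block [ 4.18920e+02 -2.91125e+02  5.00000e-02]
rack [4.38255e+02 2.42571e+02 1.46000e-01]
amber [4.31049e+02 2.92572e+02 1.46000e-01]
[-1.5292e+00  8.3710e-01  3.5391e+00  5.0000e-04  8.0000e-04 -0.0000e+00] [-6.8310e-01 -2.2670e-01  1.9767e+00  6.0000e-04 -1.0000e-04  9.0000e-04] 49.600376888925375
meter T [[-0.1, -0.2], [0.2, -0.9], [1.5, 0.7], [-0.5, 0.2]]
meter S [[-0.8, -0.7], [-0.9, 1.9], [1.4, -0.5]]
rec T [[-0.5, -0.2], [0.1, -0.9], [0.2, 0.4], [-1.3, 0.9]]
rec S [[-0.0, -0.8], [1.6, 1.6], [1.2, 1.7], [-1.8, -0.2]]
rec T [[-0.1, 0.2]]
block T [[-0.2, -0.5], [-0.2, -0.1], [0.8, 0.8], [-0.0, 0.4], [0.2, -0.2]]
block S [[0.1, -0.5], [-0.7, -0.2], [-0.1, 0.5], [0.5, -0.0], [0.0, -0.2]]
rack T [[0.1, -0.1], [-0.0, -0.0], [-0.1, -0.1], [-0.1, -0.1]]
rack S [[-0.4, -0.2], [-0.8, -1.4], [0.3, -0.2]]
amber T [[0.2, 0.6], [-0.1, -0.1], [-0.2, -0.2], [0.1, 0.0]]
amber S [[-0.2, 0.6], [-1.4, 0.8], [2.2, 0.1], [0.7, 0.2]]
rec local -0.12200383839178097 92.03985658692595
```

```bash
sed -i 's/605.1,-35.1/605.15,-34.8/' h.py; python3 -W ignore - <<'E'
from h import *
w=np.array([418.9,-291.1]); a=.05
jaws.grip(60)
_,o,q=best([*w,190],a); print(np.round(q,2))
arm.movep([*w,190],o); st()
arm.servo_line([*w,120],v=150); 
crop(shot('side'),(290,250,410,400),'pics/s3.png')
arm.servo_line([*w,83],v=80); st('down'); print(avg())
jaws.grip(10); st('grip'); print(avg(),current_eef_rot())
crop(shot('side'),(290,250,410,400),'pics/s4.png')
crop(shot('top'),(380,200,500,300),'pics/t4.png')
E
```

```text
[-0.83  0.23  1.7   0.    1.21 -0.88]
 t 16.8 p [ 419.4 -290.5  190. ] F [0.6 0.8 0.4] M [-0.06  0.02  0.02] o 59.7
down t 18.07 p [ 419.1 -291.3   83.3] F [0.  0.9 0.4] M [-0.06  0.05  0.01] o 60.1
(array([ 419.17, -291.42,   83.43]), array([0.22, 0.3 , 0.25]), array([-0.054,  0.063, -0.01 ]))
grip t 18.91 p [ 418.9 -291.1   83. ] F [-0.2 -0.2 -0.5] M [-0.08  0.08 -0.01] o 17.4
(array([ 418.89, -291.1 ,   83.01]), array([-0.11, -0.06,  0.44]), array([-0.058,  0.074, -0.008])) [-2.3016045   1.57070527  2.46077144]
```

View pics/s3.png

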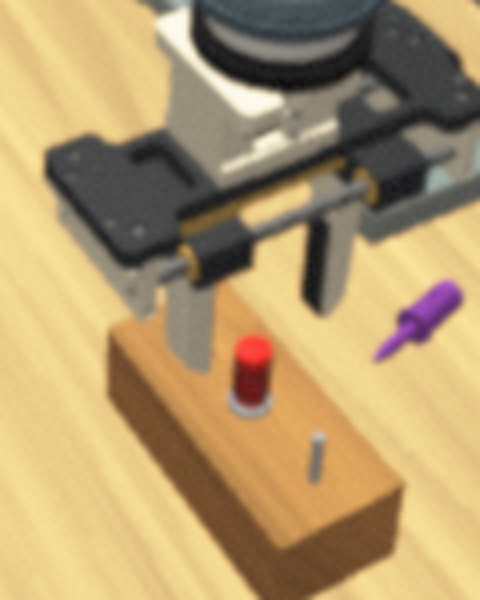

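View pics/s4.png

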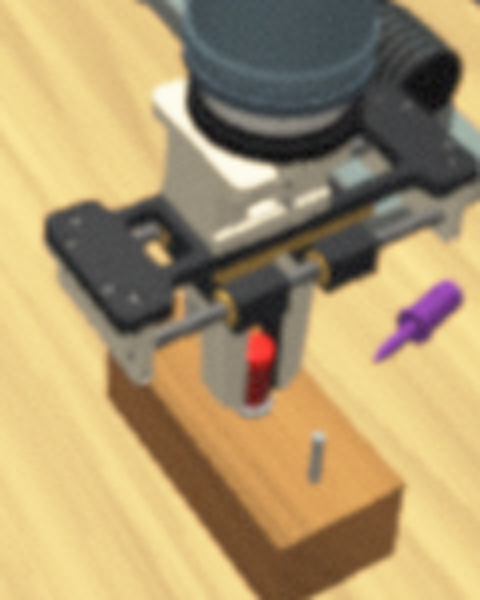

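The pin is gripped square at (355,350) with almost no side load. Now I'll lift it, carry it over the hole and check by picture.

```bash
python3 -W ignore - <<'E'
from h import *
arm.servo_line([418.9,-291.1,190],v=150); st('lift')
w=[602.55,96.7]
_,o,q=best([*w,190],M['yaw']); print(np.round(q,2))
arm.movep([*w,190],o); arm.servo_line([*w,124],v=120); arm.dwell(.2); st('hover')
import fit
S=shot('side'); Sc=fit.cc(S,fit.ds)
crop(S,(290,170,370,250),'pics/s5.png')
T=shot('top'); crop(T,(260,170,340,230),'pics/t5.png')
p=avg()[0]; print(p)
f=lambda uv,o,k:[( (x-o[0]+.5)*k-.5,(y-o[1]+.5)*k-.5) for x,y in uv]
print('S tip,shoulder,headtop', np.round(f(proj(Sc,[p-[0,0,65],p-[0,0,31],p+[0,0,7],[602.55,96.7,42]]),(290,170),7)))
E
```

```text
lift t 19.96 p [ 418.5 -290.6  189.2] F [-0.4 -1.3 -0.5] M [-0.09  0.06  0.  ] o 17.5
[-0.02  0.4   1.46 -0.    1.28 -0.04]
hover t 22.44 p [603.2  96.7 125.1] F [0.6 0.8 0.1] M [-0.11  0.07 -0.03] o 17.5
[602.68  96.76 124.34]
S tip,shoulder,headtop [[321. 377.]
 [324. 302.]
 [327. 216.]
 [319. 415.]]
```

View pics/s5.png

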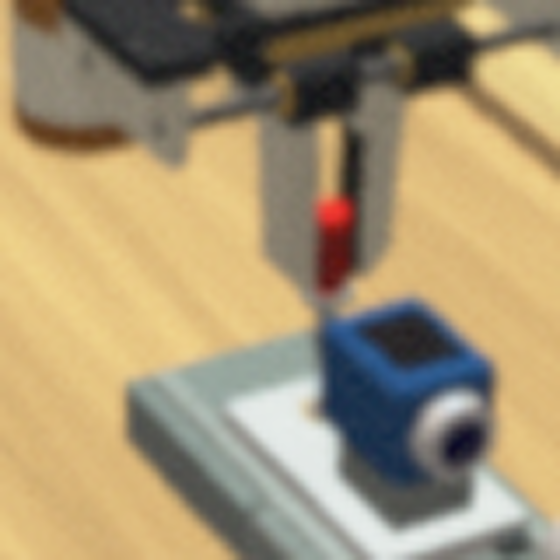

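View pics/t5.png

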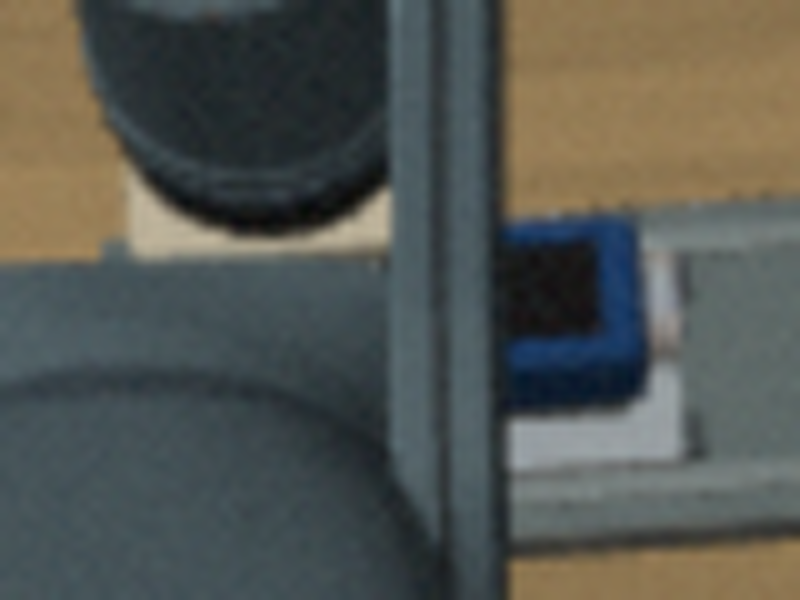

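The predicted pin position (head top 327,216; hole 319,415) matches the picture, where the head's right edge is at 354 and the hole rim at 316. I'll insert it with force guarding.

```bash
python3 -W ignore - <<'E'
from h import *
w=[602.55,96.7]
h=arm.servo_line([*w,70],v=25,f_stop=12); print(h); st(); print(avg())
E
```

```text
True
 t 24.58 p [602.6  96.7  73. ] F [-1.3  0.6  4.3] M [-0.08  0.13 -0.04] o 17.2
(array([602.55,  96.7 ,  72.98]), array([-0.6 ,  0.2 ,  5.03]), array([-0.062,  0.14 , -0.009]))
```

TCP z of 73.0 is exactly the height for shoulder on foot. I'll press a little more to confirm, release, and look.

```bash
python3 -W ignore - <<'E'
from h import *
w=[602.55,96.7]
h=arm.servo_line([*w,69],v=15,f_stop=18); print(h,avg())
jaws.grip(40); st('open')
arm.servo_line([*w,190],v=150); st()
a=.146; w2=[431.05,292.57]
_,o,q=best([*w2,190],a); print(np.round(q,2))
arm.movep([*w2,190],o); jaws.grip(60); arm.servo_line([*w2,100],v=150); st()
S=shot('side'); crop(S,(290,180,410,300),'pics/s6.png'); crop(S,(205,150,305,250),'pics/s6r.png')
T=shot('top'); crop(T,(260,170,360,240),'pics/t6.png')
print(current_eef_rot(),avg()[0])
E
```

```text
True (array([602.59,  96.71,  72.97]), array([-1.46, -0.38,  5.55]), array([-0.087,  0.286,  0.01 ]))
open t 25.56 p [602.   96.8  71.8] F [-0.1 -0.3  0.2] M [-0.04  0.    0.  ] o 39.6
 t 26.49 p [601.9  96.7 189. ] F [-0.4  1.   0.7] M [-0.06  0.05 -0.03] o 40.0
[ 0.38  0.25  1.68 -0.    1.21  0.24]
 t 28.82 p [431.5 292.8 100.6] F [ 0.8  0.6 -0. ] M [-0.03  0.04  0.01] o 60.1
[1.81992509 1.56847388 0.39520427] [431.86 292.94 101.15]
```

View pics/s6.png

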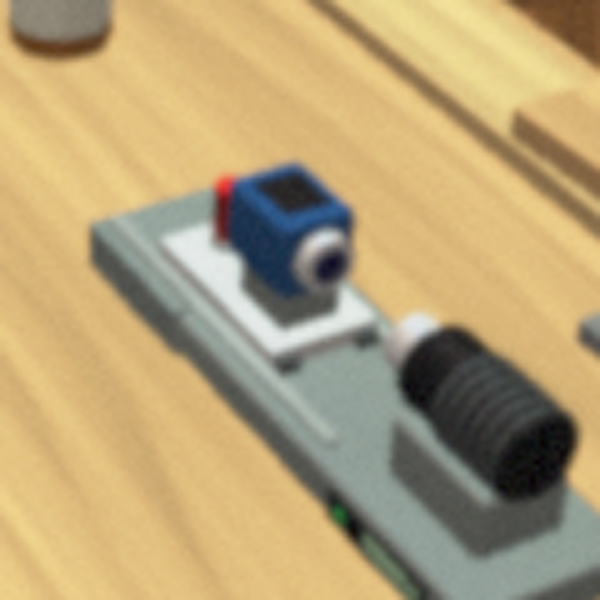

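View pics/s6r.png

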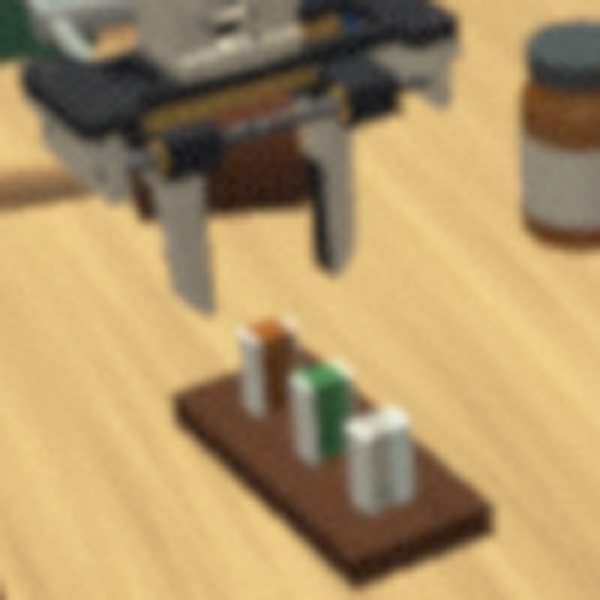

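View pics/t6.png

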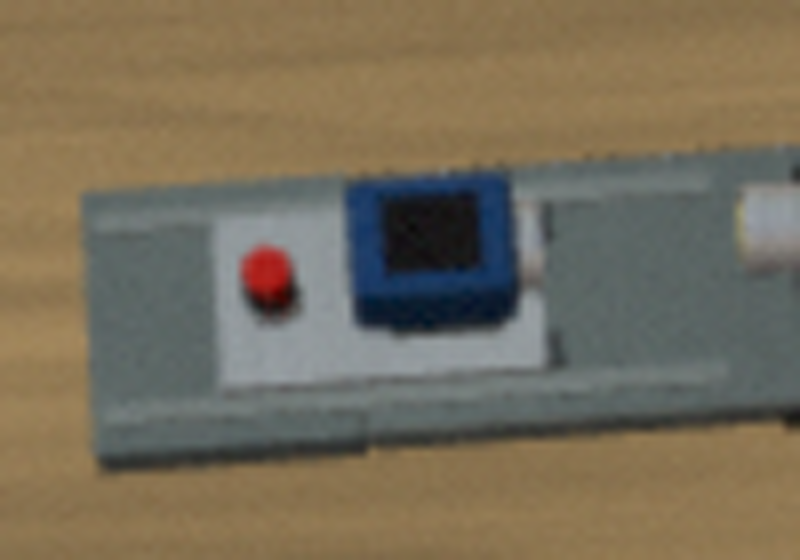

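The pin stands home in the foot (top view at 267,272; side at 226,210) and the receiver is against its stops. The open jaws straddle the amber standard, at (268,365) in the crop. Grasping it now.

```bash
python3 -W ignore - <<'E'
from h import *
import fit
T=shot('top');Tc=fit.cc(T,fit.dt)
for u in[(328.1,200.3),(352.2,197.8)]: print(ml(atz(Tc,u,85)))
w2=[431.05,292.57]
arm.servo_line([*w2,48],v=70); arm.dwell(.2); print('down',avg())
jaws.grip(15); st('grip'); a=avg(); print(a)
crop(shot('side'),(205,150,305,250),'pics/s7.png')
E
```

```text
[ 0.27277785 33.15110861]
[  2.59854668 -34.55987106]
down (array([431.36, 292.71,  48.46]), array([ 0.11,  0.09, -0.12]), array([-0.055,  0.042, -0.002]))
grip t 31.0 p [430.7 292.5  48. ] F [-1.1 -0.5  2.4] M [-0.14  0.35 -0.02] o 23.8
(array([430.68, 292.48,  47.98]), array([-1.58, -0.32,  2.17]), array([-0.122,  0.369,  0.008]))
```

View pics/s7.png

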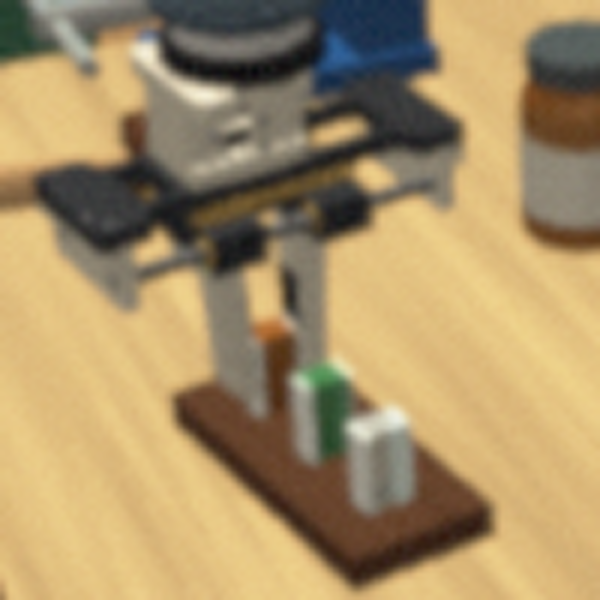

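Amber is gripped (opening 23.8, small residual force). Before placing it, I'll check the meter's yaw and axis offline with subpixel edges from the first top picture.

```bash
cat > yaw.py <<'E'
from h import *
import fit
Tc=fit.cc(fit.T,fit.dt)
im=cv2.imread('pics/top0.png'); g=cv2.GaussianBlur(im,(0,0),1).astype(float)
# sat-ish: wood is brown (r-b large), bed grey
d=g[:,:,2]-g[:,:,0]
def edge(xs,y0f,half,z):
    pts=[]
    for x in xs:
        yc=y0f(x); ys=np.arange(int(yc-half),int(yc+half)+1); v=d[ys,x]; gr=np.abs(np.gradient(v))
        i=gr.argmax(); 
        if 0<i<len(gr)-1:
            o=(gr[i-1]-gr[i+1])/2/(gr[i-1]-2*gr[i]+gr[i+1]+1e-9); pts.append((x,ys[i]+o))
    return np.array(pts)
for nm,z,x0,x1,y0,y1 in[('+x edge',30,275,388,194.3,186.6),('-x edge',0,275,388,229,219.5)]:
    f=lambda x:y0+(y1-y0)*(x-x0)/(x1-x0)
    p=edge(range(x0,x1,1),f,4,z)
    W=np.array([atz(Tc,q,z)[:2] for q in p]); 
    k=np.ones(len(W),bool)
    for _ in range(5):
        c=np.polyfit(W[k,1],W[k,0],1); r=W[:,0]-np.polyval(c,W[:,1]); k=np.abs(r)<max(2*r[k].std(),.5)
    print(nm,'yaw',-c[0],'local x of edge at y=-35:',np.polyval(c,-35),'n',k.sum(),len(k),'rms',r[k].std())
E
python3 yaw.py
```

```text
+x edge yaw 0.017340358042845096 local x of edge at y=-35: 654.9215108786359 n 109 113 rms 0.6085581829453738
-x edge yaw 0.016655647737337558 local x of edge at y=-35: 557.8118631065107 n 109 113 rms 1.1149726952795367
```

The edges give a yaw of 0.017–0.019 and a centre x of about 605, which agrees with the touch data. Lifting and carrying now.

```bash
sed -i 's/yaw=0.019/yaw=0.018/' h.py; python3 -W ignore - <<'E'
from h import *
arm.servo_line([430.7,292.5,48],v=20)
arm.servo_line([430.7,292.5,200],v=120); st('lift')
w=mw(0,0)
_,o,q=best([*w,200],M['yaw']); print(np.round(q,2))
arm.movep([*w,200],o); st()
crop(shot('side'),(300,130,420,250),'pics/s8.png')
arm.servo_line([*w,107],v=80); arm.dwell(.3); a=avg(); print(a,ml(a[0])); st()
crop(shot('side'),(300,150,420,270),'pics/s9.png')
crop(shot('top'),(280,160,400,240),'pics/t9.png')
print(R.from_euler('xyz',current_eef_rot()).as_matrix().round(4))
E
```

```text
lift t 32.9 p [430.2 292.3 199.2] F [ 0.4  1.1 -1.7] M [-0.09 -0.01 -0.01] o 23.6
[-0.24  0.39  1.45  0.    1.3  -0.26]
 t 34.28 p [604.8 -33.5 199.9] F [-1.3  0.4 -0.7] M [-0.07  0.08 -0.06] o 23.6
(array([605.24, -34.82, 107.24]), array([ 0.25,  0.24, -0.47]), array([-0.064,  0.058, -0.016])) [ 0.08962544 -0.02161667]
 t 36.03 p [605.2 -34.8 107.2] F [-0.7 -0.4  0. ] M [-0.07  0.08  0.05] o 23.6
[[ 1.000e-04  9.998e-01  1.800e-02]
 [-0.000e+00  1.800e-02 -9.998e-01]
 [-1.000e+00  1.000e-04  0.000e+00]]
```

View pics/s8.png

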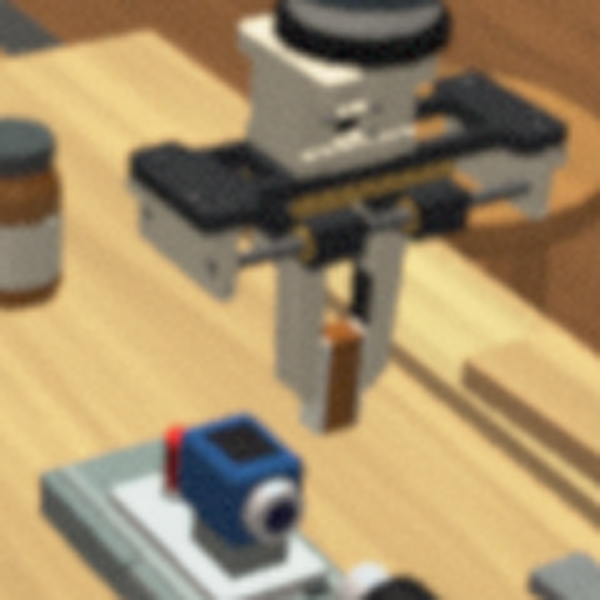

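View pics/s9.png

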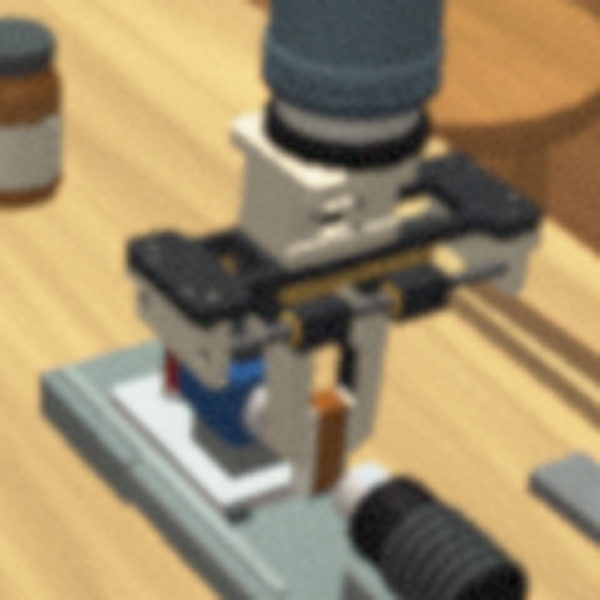

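View pics/t9.png

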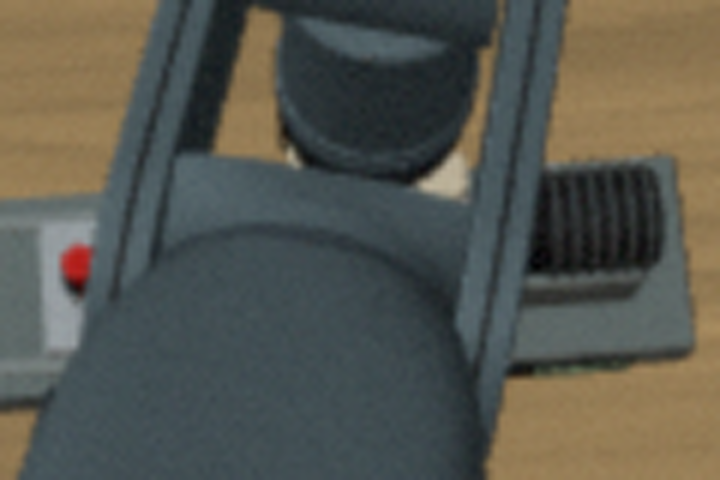

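```bash
python3 -W ignore - <<'E'
from h import *
import fit
S=fit.cc(shot('side'),fit.ds)
p=[[*mw(x,y),z] for x,y,z in[(-12,-8,67.2),(12,-8,67.2),(-12,-8,117.2),(12,-8,117.2),(-12,8,67.2)]]
uv=proj(S,p); print(np.round((uv-[300,150]+.5)*5-.5))
im=cv2.resize(S['pixels'][150:270,300:420,::-1],None,fx=5,fy=5,interpolation=cv2.INTER_CUBIC)
for u in uv: cv2.circle(im,tuple(int(t) for t in (u-[300,150]+.5)*5-.5),3,(255,255,0),-1)
cv2.imwrite('pics/s10.png',im[300:560,200:420].repeat(2,0).repeat(2,1)); st()
E
```

```text
[[304. 502.]
 [344. 488.]
 [311. 418.]
 [352. 405.]
 [286. 484.]]
 t 36.28 p [605.1 -34.8 107. ] F [-0.2  0.1 -1.2] M [-0.07  0.05 -0.01] o 23.5
```

View pics/s10.png

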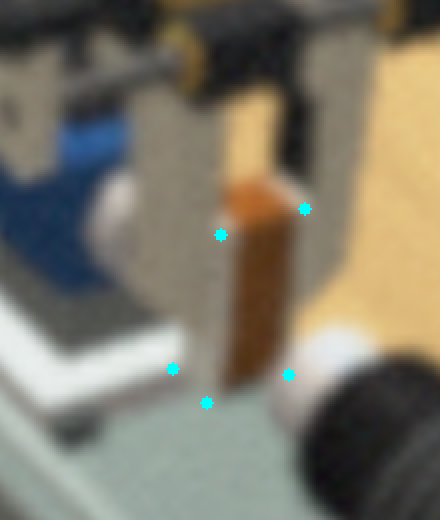

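The predicted glass corners lie within about 1 px (≈2 mm) of the picture. The pin check showed the same small camera bias, so there is no sign of slip. The glass is upright and clear of both lens barrels, so I'm handing in.

```bash
python3 -W ignore - <<'E'
from h import *
a=avg(); print(a,ml(a[0])); st()
workorder.close_job()
E
```

```text
(array([605.14, -34.8 , 106.98]), array([-0.01, -0.02, -0.71]), array([-0.062,  0.049, -0.011])) [-0.00999838  0.00017999]
 t 36.37 p [605.2 -34.8 107. ] F [-1.6  0.1 -0.9] M [-0.1   0.06  0.02] o 24.0
the job is handed in; nothing more can be done
```

I did all three parts in the order asked and handed the job in at about 36.4 s; the handover gives no verdict.

- **Receiver:** I gripped the housing and slid it 18.6 mm onto its stop. Two pushes from behind with closed fingers both stopped at the same place.
- **Pin:** The red pin is fully home, with the tool at exactly the height for shoulder on foot. It did not move under a further push, and the pictures show it upright in the foot.
- **Amber standard:** I gripped it by the frosted faces only (opening 23.8 mm, the glass being 24). It is held still in the gap, within 0.1 mm of the middle I measured, with the window at 85 mm and about zero outside force.
- **Checks that disagreed:**
  - The first picture fit put the meter 3 mm too far in x. I corrected this by touch, and picture edges then agreed (centre x about 605, yaw 0.017–0.019).
  - A rough reading of the lens ends gave up to 2.6 mm sideways difference. I rejected it in favour of the touch and edge data.
  - The final overlay of the glass was about 1 px (2 mm) low in the side picture. The pin check had shown a similar offset, so I took it as camera bias rather than slip.
- **Not checked:** I did not do a separate final check of the bystanders, and nothing in the force readings or pictures suggested contact with them. Only the side camera could check the final glass pose, since the arm blocked the top view.

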